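Fetch the ring clamp from behind the finishing bottles

ROBOT

A 6-joint arm with a two-finger parallel gripper is mounted at the origin on a cart in front of the work surface, level with it; the furniture and walls round the work are solid. World frame = base frame: x ahead of the robot, y to its left, z up, the work surface at z = 0. Lengths are in m, angles in rad, forces in N, time in s.
With the tool pointing down it reaches from about 0.35 to 0.975 m from the base axis. Payload 7.1 kg.
Tool frame: the origin (TCP) lies midway between the tips of the shut fingers; the grasp point (between the pads) lies 19 mm behind it (pinch_z is the distance from the TCP to the grasp point, in m); z points along the fingers, y is the line along which they close (so a half turn about z gives the same grasp; the last joint's range is limited). The gripper opens to 88 mm and grips with 3 to 60 N. Pads are 20 mm wide; open, the fingers measure 115 mm over their backs; the gripper's body (75 mm by 178 mm) begins 61 mm behind the grasp point.
Start: joints at [-1.292, 0.423, 1.63, -0, 1.089, -0.019], TCP at [0.183, -0.597, 0.223] pointing down, gripper open.
Joint ranges: [-3, 3], [-0.9, 2.11], [0.09, 2.58], [-1.31, 4.45], [0.11, 2.69], [-2.54, 2.54]. Speed limits (rad/s): [2.39, 2.39, 3.01, 3.14, 3.14, 3.14].

INTERFACE

Orientations are given as a rotation vector (axis times angle).
In Python, from workcell import * gives the robot as it stands.
- The arm moves only by the shell command python3 -m creep 'ROWS' [OPENING] [FORCE]. ROWS is a JSON object whose one key "moves" holds a list that holds one entry, the list of rows, each a list of 4 numbers: the shift along the tool's x, y, z in cm, then the turn about the tool's z in degrees. In form: {"moves": [[[dx, dy, dz, twist], ...]]}. A call has 1 to 10 rows; each row shifts and turns the commanded pose from where the row before left it, along the tool's axes as they then stand; what a row does not reach is not made up. A row lasts 1/12 s, in which the tool goes at most 41.7 mm and 7.16 degrees, less where a joint would pass 70% of its speed; a pose out of reach is approached as far as the arm can. A call is refused whole if a number of a shift passes 4.17 or a number of a turn 7.16, either way. A call with a gripper value outside its range is refused whole. OPENING is the finger opening in cm, from 0 to 8.78, set as the call begins (- or left out, the last holds). The fingers move at their own pace and stop on an object; FORCE is the grip in N (left out, the last holds). Time passes only in rows, so rows that do not move let the fingers close. It gives the time, the measured TCP pose, the force, the opening and the grip force at its end, in the units of the state.
- observe(): the state, without advancing time (a new reading comes with each control period).
- read_camera(name): name is "side" or "top" or "wrist"; returns a dict with "frame" (420x560x3 uint8, blue, green, red), "camera_matrix" (3x3 intrinsics, pixels), "D" ([k1, k2, p1, p2, k3] as OpenCV has them; the pictures are not rectified), "cam_to_world" (4x4, takes a point from camera to world coordinates). Camera axes: x right, y down, z forward; pixel columns grow to the right and rows downward; lengths in m; the calibration is good to about 2 mm. A picture is of the moment at which its call begins. There is no depth.
- finish_job(): hands the job in; it is judged then, once.
The state is a dict: "time_s": time; "joint_pos": joint angles; "qd": joint speeds; "tau": joint torques, N m; "position": TCP position; "ee_rot": TCP orientation; "force": force on the tool from outside, world axes, zero at the start; "torque": the same for the moment, N m; "opening": opening from 0.0 (shut) to 1.0 (fully open); "grasp_force": force on a finger pad.
Only numpy, scipy, OpenCV 4.12 (cv2) and the standard library are available. Lean on these libraries where they do the work, as an engineer would, in place of code of your own. Each camera call takes 0.05 s, during which the arm holds its last target. There are 200 camera calls.

TASK

A ring is waiting to be filed and the wooden ring clamp is hemmed in on its ledge at the back of the bottle rack. First stand all three bottles upright in the steel spill tray, then lift the clamp out and lay it flat and centred along the notched filing rest, seated down in both saddles. After that put every bottle back upright in the very well it came from, and leave the pocket scale and the red needle file as they lie.

Things in the scene. Friction and masses are not known exactly. Their poses are not given: they have to be found in the camera images.
- rack: Pale wood bottle rack, 102 (x) x 166 (y) x 30 mm, fixed. Origin: centre of underside. 3 round wells 43 mm wide, floor at z = 8 mm, at x = -24, y = -50, 0, 50 mm, a bottle in each (shuffled). Behind, at x = 21 mm, a felted ledge 36 x 152 mm, floor z = 22 mm, lips 8 mm, holds the clamp. No finger fits between the bottles or beside the clamp: grip bottles along rack x, tips above its top (47 mm).
- tray: Low stainless spill tray with a rolled rim, 200 (x) x 100 (y) x 19 mm high, walls and floor 3 mm, fixed. Origin: centre of its underside; inner floor at z = 3 mm. Side area for the bottles. Tray and filing rest lie one to the left and one to the right, shuffled.
- filing_rest: Filing rest: dark steel plate 120 (x) x 84 (y) x 8 mm with two notched dark wood saddles, fixed. Origin: centre of its underside. Saddles at x = -42 and 42 mm, 14 mm thick, about 70 mm wide and 40 mm high; each notch 36 mm wide, flaring above, floor at z = 22 mm. The 70 mm between the saddles is free for fingers. The clamp lies in it lengthwise along x, its origin then at z = 22 mm.
- ring_clamp: Wooden ring clamp with a steel band, 28 (x) x 133 (y, its length) x 25 mm high, 75 g, lying flat. Origin: centre of its underside. Grasp across the 28 mm at its middle. Starts on the rack's ledge with its length along the rack's y, up to 7 mm off the middle.
- spray_flask: White spray flask with a slim black nozzle, 31 mm round body up to 80 mm, nozzle 20 mm wide to 114 mm. Origin: centre of its underside, z up. Starts standing in one of the rack's wells.
- dropper_bottle: Amber dropper bottle with a coloured paper band and a black rubber top, 33 mm round body up to 70 mm, neck 24 mm wide to 77 mm, top 102 mm. Origin: centre of its underside, z up. Starts standing in one of the rack's wells.
- polish_bottle: Squat white polish bottle with a wide black cap, 35 mm round all the way up, 81 mm high. Origin: centre of its underside, z up. Starts standing in one of the rack's wells.
- pocket_scale: Black wedge-shaped pocket scale, 73 x 74 x 44 mm, loose. Origin: centre of its underside. To be left alone.
- red_file: Needle file with a red handle, 183 mm long (along y, handle at +y), 10 mm thick, loose on the bench. Origin: middle of its underside. To be left alone.

How it is judged:
By the outcome, as a careful person would: the job done as asked, in the order asked, and still so for the second after the job is handed in, with the robot touching nothing.
It also fails if it takes over 138 s, if anything falls off the work surface, if the arm or the gripper's body presses on something with over 40 N, if the wrist force passes 120 N, or if a joint passes its speed limit or range.

## Working session

There is one attempt and no reset: what is moved stays moved. The work goes in short steps, Python scripts to look and compute and a shell command to move; the robot and the scene stay as the last step left them, time stands still between calls to the robot, and variables do not carry over. Pictures are saved under pics/ and viewed, at most 14 in all, crops included, and the job is handed in when it is done.

```bash
ls; mkdir -p pics; python3 - <<'E'
from workcell import *
import cv2,numpy as np
s=observe();print(s)
for n in("top","side"):
    r=read_camera(n);cv2.imwrite(f"pics/{n}0.png",r["frame"]);np.savez(f"{n}0.npz",**r);print(n,r["camera_matrix"].tolist(),r["D"],np.round(r["cam_to_world"],3).tolist())
E
```

```text
pics
{'time_s': 0.0, 'joint_pos': array([-1.29196909e+00,  4.23832276e-01,  1.63072627e+00,  9.09732769e-06,
        1.08858191e+00, -1.89908342e-02]), 'qd': array([-0.00022391,  0.0008632 , -0.00021224,  0.00091822, -0.00071585,
        0.00028278]), 'tau': array([ 1.20140285e-03, -5.44613957e+01, -2.73665804e+01,  6.42911531e-02,
        2.28635932e-02, -1.20406462e-04]), 'position': array([ 0.18327104, -0.59692396,  0.22189279]), 'ee_rot': array([-3.10530845e+00, -4.65850166e-01,  3.02282764e-04]), 'force': array([ 0.70558329, -0.9605382 , -0.25593139]), 'torque': array([-0.04902022,  0.0359436 , -0.00510574]), 'grasp_force': 0.0, 'opening': 1.0030272370806337}
top [[408.99838219952215, 0.0, 276.28053039761147], [0.0, 408.99838219952215, 205.38235577382846], [0.0, 0.0, 1.0]] [-0.0552603  0.         0.         0.         0.       ] [[-0.05, -0.976, 0.212, 0.342], [-0.999, 0.05, -0.007, -0.008], [-0.003, -0.212, -0.977, 0.954], [0.0, 0.0, 0.0, 1.0]]
side [[410.48667085370465, 0.0, 281.4464600143903], [0.0, 410.48667085370465, 210.10995207450915], [0.0, 0.0, 1.0]] [0.00771966 0.         0.         0.         0.        ] [[-0.83, -0.262, 0.492, -0.006], [-0.557, 0.411, -0.722, 0.79], [-0.013, -0.873, -0.487, 0.593], [0.0, 0.0, 0.0, 1.0]]
```

View pics/top0.png

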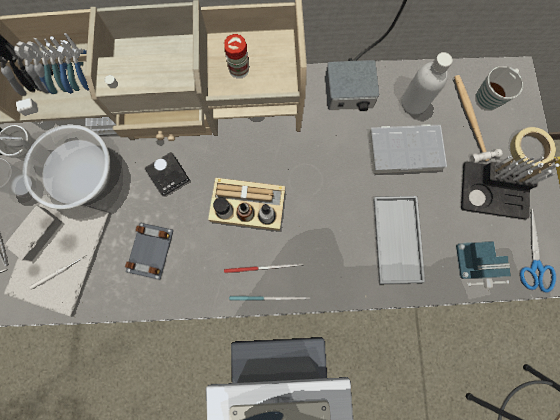

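View pics/side0.png

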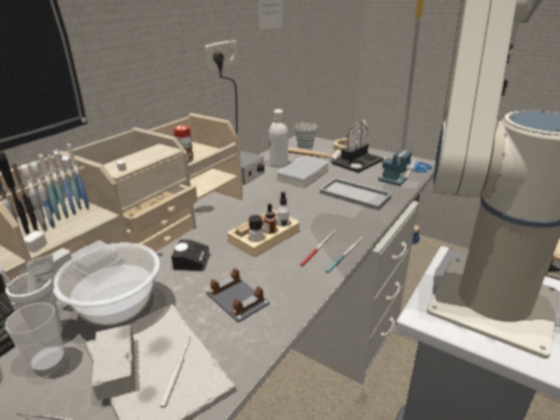

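```bash
cat > h.py <<'E'
from workcell import *
import cv2,numpy as np
from scipy.spatial.transform import Rotation as R
def ray(r,uv):
    n=cv2.undistortPoints(np.array(uv,float).reshape(-1,1,2),r["camera_matrix"],r["D"]).reshape(-1,2)
    T=np.array(r["cam_to_world"]);d=np.c_[n,np.ones(len(n))]@T[:3,:3].T
    return T[:3,3],d
def plane(r,uv,z):
    o,d=ray(r,uv);return o+d*((z-o[2])/d[:,2])[:,None]
def proj(r,p):
    T=np.linalg.inv(np.array(r["cam_to_world"]))
    return cv2.projectPoints(np.array(p,float).reshape(-1,3),cv2.Rodrigues(T[:3,:3])[0],T[:3,3],r["camera_matrix"],r["D"])[0].reshape(-1,2)
def go(x,y,z,yaw=None):
    """cm along tool axes to reach TCP x,y,z after turning so tool y lies at angle yaw (deg, mod 180)"""
    s=observe();M=R.from_rotvec(s["ee_rot"]).as_matrix()
    yc=np.degrees(np.arctan2(M[1,1],M[0,1]))
    tw=0 if yaw is None else -((yaw-yc+90)%180-90)
    d=np.array([x,y,z])-s["position"]
    M2=M@R.from_euler('z',tw,degrees=True).as_matrix()
    print("t%.1f"%s["time_s"],"pos",s["position"].round(4),"yaw %.1f"%yc,"twist %.1f"%tw,"shift now",(M.T@d*100).round(2),"after twist",(M2.T@d*100).round(2),"j6 %.2f"%s["joint_pos"][5],"open %.2f F %.1f"%(s["opening"],s["grasp_force"]),s["force"].round(1))
E
python3 - <<'E'
import cv2
a=cv2.imread("pics/top0.png")
c=cv2.resize(a[140:290,120:310],None,fx=4.2,fy=4,interpolation=cv2.INTER_CUBIC);cv2.imwrite("pics/c0.png",c)
E
```

```text
(no output)
```

View pics/c0.png

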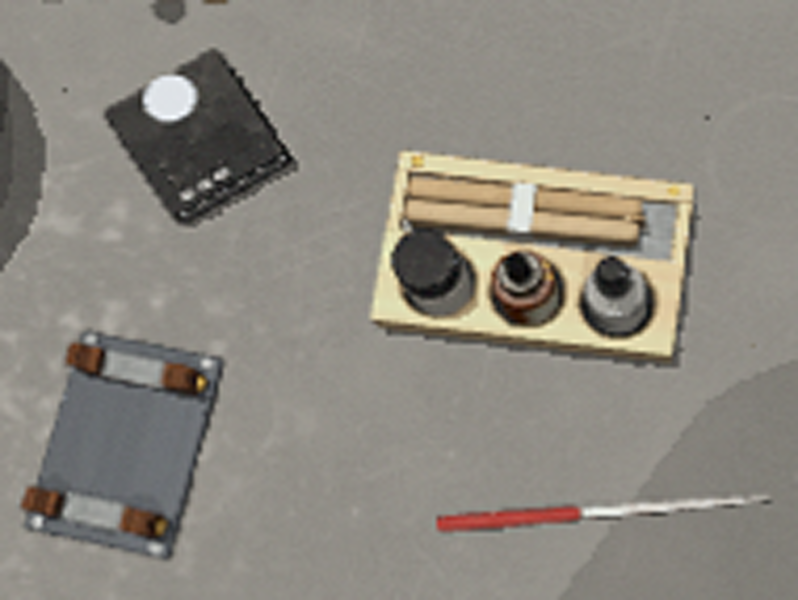

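```bash
python3 - <<'E'
from h import *
r=dict(np.load("top0.npz"))
f=lambda P:[[120+x/4.2,140+y/4] for x,y in P]
def q(n,P,z):
    p=plane(r,P,z)[:,:2];print(n,p.round(4).tolist(),"c",p.mean(0).round(4),"sides",np.linalg.norm(p-np.roll(p,-1,0),axis=1).round(3),"ang",[round(float(np.degrees(np.arctan2(*(b-a)[::-1]))),1) for a,b in zip(p,np.roll(p,-1,0))])
q("rack",f([(402,153),(692,185),(672,353),(374,316)]),.03)
q("rest",f([(85,333),(222,357),(170,557),(25,525)]),.008)
# tray via brightness
q("tray",[(374,197),(419,196),(425,282),(378,283)],.019)
b=r["frame"];np.set_printoptions(linewidth=200)
c=cv2.resize(b[180:300,350:450],None,fx=5,fy=5,interpolation=cv2.INTER_CUBIC);cv2.imwrite("pics/c1.png",c)
s=observe();print(R.from_rotvec(s["ee_rot"]).as_matrix().round(3))
w=read_camera("wrist");T=np.eye(4);T[:3,:3]=R.from_rotvec(s["ee_rot"]).as_matrix();T[:3,3]=s["position"];print((np.linalg.inv(T)@w["cam_to_world"]).round(3).tolist(),w["camera_matrix"].round(1).tolist())
E
```

```text
rack [[0.6152, 0.1237], [0.5875, -0.0373], [0.489, -0.021], [0.5187, 0.1408]] c [0.5526 0.0515] sides [0.163 0.1   0.165 0.098] ang [-99.8, 170.6, 79.6, -10.1]
rest [[0.5209, 0.3077], [0.5027, 0.23], [0.388, 0.2586], [0.4098, 0.3392]] c [0.4554 0.2839] sides [0.08  0.118 0.084 0.115] ang [-103.2, 166.0, 74.9, -15.9]
tray [[0.5536, -0.2462], [0.5506, -0.3534], [0.3506, -0.3428], [0.3545, -0.2355]] c [ 0.4523 -0.2945] sides [0.107 0.2   0.107 0.199] ang [-91.6, 177.0, 87.9, -3.1]
[[ 0.956  0.293 -0.   ]
 [ 0.293 -0.956  0.001]
 [ 0.    -0.001 -1.   ]]
[[-0.0, -0.958, -0.286, 0.078], [1.0, 0.0, -0.001, -0.0], [0.001, -0.286, 0.958, -0.163], [0.0, 0.0, 0.0, 1.0]] [[342.2, 0.0, 281.3], [0.0, 342.2, 208.4], [0.0, 0.0, 1.0]]
```

```bash
python3 -m creep '{"moves": [[[2.7,-2.6,-0.15,0],[2.7,-2.6,-0.15,0],[2.7,-2.6,-0.15,0],[2.7,-2.6,-0.15,0],[2.7,-2.6,-0.15,0],[2.7,-2.6,-0.15,0],[2.7,-2.6,-0.15,0],[2.7,-2.6,-0.15,0],[2.7,-2.6,-0.15,0],[2.7,-2.6,-0.15,0]]]}'
python3 -m creep '{"moves": [[[2.7,-2.6,-0.15,0],[2.7,-2.6,-0.15,0],[2.7,-2.6,-0.15,0],[2.7,-2.6,-0.15,0],[2.7,-2.6,-0.15,0],[2.7,-2.6,-0.15,0],[2.7,-2.6,-0.15,0],[2.7,-2.6,-0.15,0],[2.7,-2.6,-0.15,0],[2.7,-2.6,-0.15,0]]]}'
python3 -m creep '{"moves": [[[0,0,0,-7],[0,0,0,-7],[0,0,0,-7],[0,0,0,-7],[0,0,0,-7],[0,0,0,-7],[0,0,0,-7],[0,0,0,-7],[0,0,0,-7],[0,0,0,0]]]}' 7
python3 - <<'E'
from h import *
go(.55,.06,.25,-10)
w=read_camera("wrist");cv2.imwrite("pics/w0.png",w["frame"]);np.savez("w0.npz",**w)
E
```

```text
time_s: 0.98
position: [0.3656, -0.2679, 0.2377]
ee_rot: [-3.107, -0.466, -0.0]
force: [1.4, -0.1, 0.6]
opening: 0.999
grasp_force: 0.0
time_s: 1.82
position: [0.5475, 0.06, 0.2527]
ee_rot: [3.107, 0.467, -0.0]
force: [0.2, -0.1, 0.0]
opening: 0.998
grasp_force: 0.0
time_s: 2.65
position: [0.5468, 0.0581, 0.2525]
ee_rot: [-2.401, -2.026, 0.001]
force: [0.3, -0.5, -0.9]
opening: 0.796
grasp_force: 0.0
t2.6 pos [0.5468 0.0581 0.2525] yaw -9.7 twist 0.3 shift now [0.24 0.28 0.25] after twist [0.25 0.28 0.25] j6 0.25 open 0.80 F 0.0 [ 0.3 -0.5 -0.9]
```

View pics/w0.png

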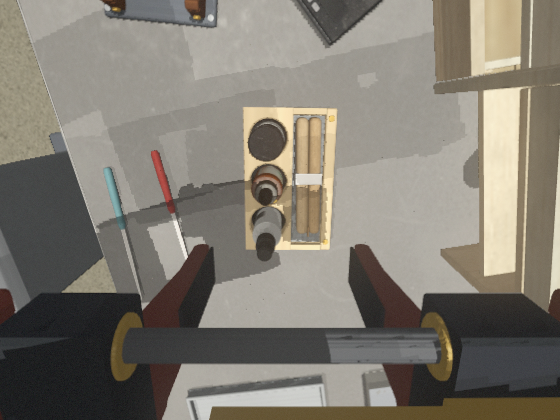

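```bash
python3 - <<'E'
from h import *
r=dict(np.load("w0.npz"))
b=r["frame"];hsv=cv2.cvtColor(b,cv2.COLOR_BGR2HSV)
m=cv2.inRange(hsv,(12,50,120),(32,255,255));m[:90]=0;m[260:]=0;m[:,:235]=0;m[:,345:]=0
m=cv2.morphologyEx(m,cv2.MORPH_CLOSE,np.ones((5,5)))
c=max(cv2.findContours(m,0,2)[0],key=cv2.contourArea)
box=cv2.approxPolyDP(cv2.convexHull(c),6,True).reshape(-1,2);print(box.tolist())
def q(n,P,z):
    p=plane(r,P,z)[:,:2];(cx,cy),wh,a=cv2.minAreaRect((p*1000).astype(np.float32));print(n,p.round(4).tolist(),"minrect",cx,cy,wh,a)
q("rackmask",box,.03)
q("rack",[(243,108),(337,109),(330,249),(246,248)],.03)
P=lambda uv,z:print(uv,plane(r,[uv],z).round(4))
P((267,141),.089);P((265,195),.11);P((264,243),.122);P((309,179),.047)
c=cv2.resize(b[95:260,225:350],None,fx=4.5,fy=3.6,interpolation=cv2.INTER_CUBIC);cv2.imwrite("pics/c2.png",c)
E
```

```text
[[336, 108], [329, 248], [246, 249], [243, 107]]
rackmask [[0.6171, 0.1244], [0.5885, -0.0365], [0.4887, -0.0209], [0.5182, 0.1424]] minrect 553.1133422851562 51.761627197265625 (165.86302185058594, 100.97894287109375) 79.75623321533203
rack [[0.518, 0.1413], [0.618, 0.1232], [0.5895, -0.038], [0.4889, -0.0196]] minrect 553.7340087890625 51.65287780761719 (163.80982971191406, 102.23545837402344) 79.77326202392578
(267, 141) [[0.5406 0.1074 0.089 ]]
(265, 195) [[0.5312 0.0614 0.11  ]]
(264, 243) [[0.5231 0.0196 0.122 ]]
(309, 179) [[0.5761 0.0557 0.047 ]]
```

View pics/c2.png

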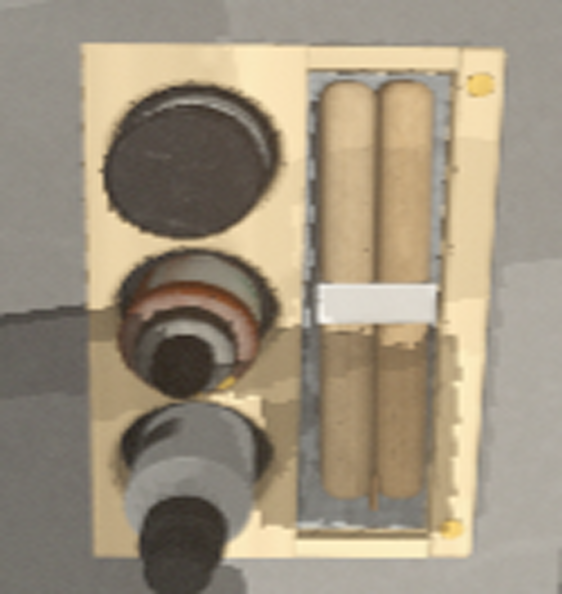

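```bash
python3 -m creep '{"moves": [[[-2.8,-0.8,1,0.5],[-2.8,-0.8,2,0],[0,0,3,0],[0,0,3,0],[0,0,3,0],[0,0,3,0],[0,0,1,0],[0,0,0,0],[0,0,0,0]]]}' 5.5 20
python3 - <<'E'
from h import *
go(.5205,.0066,.052,-10.2)
E
```

```text
time_s: 3.45
position: [0.5216, 0.0058, 0.093]
ee_rot: [-2.416, -2.008, 0.001]
force: [0.9, -0.8, -0.1]
opening: 0.625
grasp_force: 0.0
t3.5 pos [0.5216 0.0058 0.093 ] yaw -10.5 twist -0.3 shift now [ 0.05 -0.12  4.1 ] after twist [ 0.06 -0.12  4.1 ] j6 0.17 open 0.62 F 0.0 [ 0.9 -0.8 -0.1]
```

```bash
python3 -m creep '{"moves": [[[0,-0.1,1.5,0],[0,0,1.5,0],[0,0,1.1,0],[0,0,0,0],[0,0,0,0]]]}'
python3 -m creep '{"moves": [[[0,0,0,0],[0,0,0,0],[0,0,0,0],[0,0,0,0],[0,0,0,0],[0,0,0,0],[0,0,0,0]]]}' 1 20
python3 -m creep '{"moves": [[[0,0,-0.5,0],[0,0,-1,0],[0,0,-2,0],[0,0,-2,0],[0,0,-2,0],[0,0,0,0],[0,0,0,0]]]}'
python3 - <<'E'
from h import *
go(.517,-.298,.127,-10.2)
E
```

```text
time_s: 3.87
position: [0.5209, 0.006, 0.0524]
ee_rot: [2.414, 2.009, 0.001]
force: [0.6, -0.4, 0.0]
opening: 0.628
grasp_force: 0.0
time_s: 4.45
position: [0.5208, 0.006, 0.0521]
ee_rot: [2.414, 2.01, 0.001]
force: [-0.9, -0.5, 5.5]
opening: 0.341
grasp_force: 20.0
time_s: 5.03
position: [0.5211, 0.006, 0.1279]
ee_rot: [2.413, 2.009, 0.003]
force: [-0.0, 0.6, -0.4]
opening: 0.346
grasp_force: 20.0
t5.0 pos [0.5211 0.006  0.1279] yaw -10.4 twist -0.2 shift now [-29.97   5.1    0.09] after twist [-29.99   4.98   0.09] j6 0.17 open 0.35 F 20.0 [-0.   0.6 -0.4]
```

```bash
python3 -m creep '{"moves": [[[-2,0.3,0,0],[-3.5,0.6,0,0],[-3.5,0.6,0,0],[-3.5,0.6,0,0],[-3.5,0.6,0,0],[-3.5,0.6,0,0],[-3.5,0.6,0,0],[-3.5,0.6,0,0],[-2.5,0.4,0,0],[-1,0.2,0,0]]]}'
python3 -m creep '{"moves": [[[0,0,1,0],[0,0,2,0],[0,0,2,0],[0,0,1.5,0],[0,0,0.5,0],[0,0,0,0],[0,0,0,0]]]}'
python3 - <<'E'
from h import *
go(.517,-.298,.0475,-10.2)
r=read_camera("top");cv2.imwrite("pics/t1.png",cv2.resize(r["frame"][160:310,330:480],None,fx=4,fy=4,interpolation=cv2.INTER_CUBIC))
E
```

```text
time_s: 5.87
position: [0.5153, -0.3013, 0.1253]
ee_rot: [-2.416, -2.006, 0.001]
force: [0.4, 0.6, -0.3]
opening: 0.35
grasp_force: 20.0
time_s: 6.45
position: [0.5161, -0.2971, 0.0562]
ee_rot: [-2.412, -2.01, 0.001]
force: [-0.4, 0.6, -0.5]
opening: 0.343
grasp_force: 20.0
t6.5 pos [ 0.5161 -0.2971  0.0562] yaw -10.4 twist -0.2 shift now [-0.07  0.11  0.87] after twist [-0.07  0.11  0.87] j6 -0.36 open 0.34 F 20.0 [-0.4  0.6 -0.5]
```

View pics/t1.png

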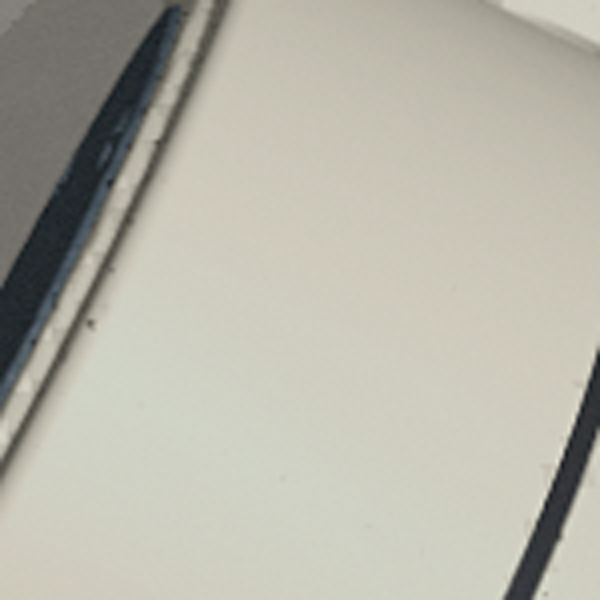

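```bash
python3 -m creep '{"moves": [[[0,0,0.4,0],[0,0,0.3,0],[0,0,0.1,0],[0,0,0,0],[0,0,0,0]]]}'
python3 -m creep '{"moves": [[[0,0,0,0],[0,0,0,0],[0,0,0,0],[0,0,0,0],[0,0,0,0]]]}' 5.3
python3 -m creep '{"moves": [[[0,0,-1,0],[0,0,-2,0],[0,0,-3,0],[0,0,-3,0],[0,0,-3,0],[0,0,0,0],[0,0,0,0],[0,0,0,0]]]}'
python3 - <<'E'
from h import *
go(.5294,.0558,.16,-10.2)
r=read_camera("wrist");cv2.imwrite("pics/w1.png",r["frame"])
E
```

```text
time_s: 6.92
position: [0.5163, -0.2984, 0.0488]
ee_rot: [2.414, 2.01, 0.0]
force: [1.0, 0.5, -0.9]
opening: 0.344
grasp_force: 20.0
time_s: 7.33
position: [0.5163, -0.2983, 0.0487]
ee_rot: [2.414, 2.01, 0.0]
force: [0.5, 0.6, 0.2]
opening: 0.601
grasp_force: 0.0
time_s: 8.0
position: [0.5159, -0.2981, 0.1687]
ee_rot: [-2.414, -2.01, 0.0]
force: [0.3, 0.7, 0.4]
opening: 0.604
grasp_force: 0.0
t8.0 pos [ 0.5159 -0.2981  0.1687] yaw -10.4 twist -0.2 shift now [35.05 -5.08  0.88] after twist [35.07 -4.94  0.88] j6 -0.36 open 0.60 F 0.0 [0.3 0.7 0.4]
```

View pics/w1.png

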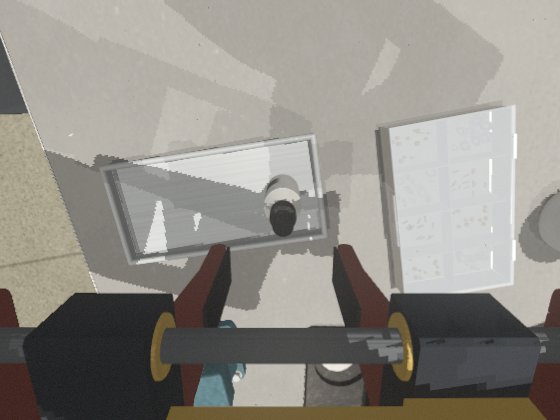

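```bash
python3 -m creep '{"moves": [[[2.5,-0.4,0,0],[3.6,-0.5,0,0],[3.9,-0.6,0,0],[3.9,-0.6,0,0],[3.9,-0.6,0,0],[3.9,-0.6,0,0],[3.9,-0.6,0,0],[3.9,-0.6,0,0],[3.5,-0.4,0,0],[2,-0.2,0,0]]]}'
python3 -m creep '{"moves": [[[0,0,1,0],[0,0,2,0],[0,0,2,0],[0,0,0,0],[0,0,0,0]]]}'
python3 - <<'E'
from h import *
go(.5294,.0558,.052,-10.2)
E
```

```text
time_s: 8.88
position: [0.5282, 0.0583, 0.1672]
ee_rot: [-2.411, -2.011, 0.003]
force: [0.6, -0.5, -0.4]
opening: 0.605
grasp_force: 0.0
time_s: 9.3
position: [0.5278, 0.0543, 0.1168]
ee_rot: [-2.413, -2.008, 0.006]
force: [0.5, 0.2, 0.5]
opening: 0.602
grasp_force: 0.0
t9.3 pos [0.5278 0.0543 0.1168] yaw -10.5 twist -0.3 shift now [0.18 0.16 6.48] after twist [0.18 0.16 6.48] j6 0.26 open 0.60 F 0.0 [0.5 0.2 0.5]
```

```bash
python3 -m creep '{"moves": [[[0.2,0.2,0.5,0],[0,0,2,0],[0,0,2,0],[0,0,1.5,0],[0,0,0.5,0],[0,0,0,0],[0,0,0,0]]]}'
python3 -m creep '{"moves": [[[0,0,0,0],[0,0,0,0],[0,0,0,0],[0,0,0,0],[0,0,0,0],[0,0,0,0],[0,0,0,0]]]}' 1 20
python3 -m creep '{"moves": [[[0,0,-0.5,0],[0,0,-1,0],[0,0,-2,0],[0,0,-2,0],[0,0,-2,0],[0,0,0,0],[0,0,0,0]]]}'
python3 - <<'E'
from h import *
go(.452,-.2945,.127,-10.2)
E
```

```text
time_s: 9.88
position: [0.5324, 0.0566, 0.0543]
ee_rot: [2.414, 2.009, 0.001]
force: [0.6, 0.4, -0.1]
opening: 0.603
grasp_force: 0.0
time_s: 10.47
position: [0.5323, 0.0568, 0.0543]
ee_rot: [2.414, 2.01, 0.001]
force: [-0.4, 0.9, 6.9]
opening: 0.362
grasp_force: 20.0
time_s: 11.05
position: [0.5326, 0.0568, 0.13]
ee_rot: [2.413, 2.009, 0.004]
force: [0.2, 0.1, -1.2]
opening: 0.361
grasp_force: 20.0
t11.1 pos [0.5326 0.0568 0.13  ] yaw -10.4 twist -0.2 shift now [-36.01  -1.56   0.27] after twist [-36.    -1.71   0.27] j6 0.27 open 0.36 F 20.0 [ 0.2  0.1 -1.2]
```

```bash
python3 -m creep '{"moves": [[[-2.5,-0.1,0,0],[-3.8,-0.2,0,0],[-4,-0.2,0,0],[-4,-0.2,0,0],[-4,-0.2,0,0],[-4,-0.2,0,0],[-4,-0.2,0,0],[-4,-0.2,0,0],[-3.7,-0.2,0,0],[-2,-0.1,0,0]]]}'
python3 -m creep '{"moves": [[[0,0,0,0],[0,0,1,0],[0,0,2,0],[0,0,2,0],[0,0,1.5,0],[0,0,0,0],[0,0,0,0]]]}'
python3 - <<'E'
from h import *
go(.452,-.2945,.050,-10.2)
E
```

```text
time_s: 11.88
position: [0.4472, -0.2971, 0.1276]
ee_rot: [-2.416, -2.007, 0.001]
force: [0.2, -0.1, -0.5]
opening: 0.357
grasp_force: 20.0
time_s: 12.47
position: [0.4481, -0.292, 0.0622]
ee_rot: [-2.41, -2.01, 0.001]
force: [-0.0, -0.9, -0.9]
opening: 0.36
grasp_force: 20.0
t12.5 pos [ 0.4481 -0.292   0.0622] yaw -10.4 twist -0.2 shift now [-0.18  0.43  1.22] after twist [-0.18  0.43  1.22] j6 -0.42 open 0.36 F 20.0 [-0.  -0.9 -0.9]
```

```bash
python3 -m creep '{"moves": [[[0,0.3,0.4,0],[0,0,0.4,0],[0,0,0.3,0],[0,0,0.15,0],[0,0,0,0],[0,0,0,0]]]}'
python3 -m creep '{"moves": [[[0,0,0,0],[0,0,0,0],[0,0,0,0],[0,0,0,0],[0,0,0,0]]]}' 5.3
python3 -m creep '{"moves": [[[0,0,-1,0],[0,0,-2,0],[0,0,-3,0],[0,0,-3,0],[0,0,-3,0],[0,0,0,0],[0,0,0,0],[0,0,0,0]]]}'
python3 - <<'E'
from h import *
go(.539,.106,.16,-10.2)
E
```

```text
time_s: 12.97
position: [0.4519, -0.2946, 0.0513]
ee_rot: [2.414, 2.01, 0.0]
force: [-1.2, 0.1, 0.3]
opening: 0.362
grasp_force: 20.0
time_s: 13.38
position: [0.4519, -0.2946, 0.0513]
ee_rot: [2.414, 2.01, 0.0]
force: [-0.6, -0.5, 0.4]
opening: 0.6
grasp_force: 0.0
time_s: 14.05
position: [0.4515, -0.2943, 0.1712]
ee_rot: [2.414, 2.01, -0.0]
force: [0.3, -0.0, -1.2]
opening: 0.599
grasp_force: 0.0
t14.1 pos [ 0.4515 -0.2943  0.1712] yaw -10.4 twist -0.2 shift now [40.96  1.35  1.12] after twist [40.95  1.52  1.12] j6 -0.42 open 0.60 F 0.0 [ 0.3 -0.  -1.2]
```

```bash
python3 -m creep '{"moves": [[[3,0.1,0,0],[4,0.1,0,0],[4.1,0.1,0,0],[4.1,0.2,0,0],[4.1,0.2,0,0],[4.1,0.2,0,0],[4.1,0.2,0,0],[4.1,0.1,0,0],[4.1,0.1,0,0],[3,0.05,0,0]]]}'
python3 -m creep '{"moves": [[[2,0,1,0],[0.3,0,2,0],[0,0,2,0],[0,0,0,0],[0,0,0,0],[0,0,0,0]]]}'
python3 - <<'E'
from h import *
go(.539,.106,.052,-10.2)
E
```

```text
time_s: 14.88
position: [0.5344, 0.0865, 0.1696]
ee_rot: [-2.412, -2.011, 0.003]
force: [0.0, -0.6, 0.5]
opening: 0.605
grasp_force: 0.0
time_s: 15.38
position: [0.5392, 0.1059, 0.121]
ee_rot: [-2.414, -2.009, 0.002]
force: [0.5, -0.1, -0.7]
opening: 0.606
grasp_force: 0.0
t15.4 pos [0.5392 0.1059 0.121 ] yaw -10.5 twist -0.3 shift now [ 0.01 -0.01  6.9 ] after twist [ 0.01 -0.01  6.9 ] j6 0.35 open 0.61 F 0.0 [ 0.5 -0.1 -0.7]
```

```bash
python3 -m creep '{"moves": [[[0,0,1,0],[0,0,2,0],[0,0,2,0],[0,0,1.3,0],[0,0,0.5,0],[0,0,0,0],[0,0,0,0]]]}'
python3 -m creep '{"moves": [[[0,0,0,0],[0,0,0,0],[0,0,0,0],[0,0,0,0],[0,0,0,0],[0,0,0,0],[0,0,0,0]]]}' 1 20
python3 -m creep '{"moves": [[[0,0,-0.5,0],[0,0,-1,0],[0,0,-2,0],[0,0,-2,0],[0,0,-2,0],[0,0,0,0],[0,0,0,0]]]}'
python3 - <<'E'
from h import *
go(.387,-.291,.127,-10.2)
E
```

```text
time_s: 15.97
position: [0.5398, 0.106, 0.0536]
ee_rot: [2.414, 2.009, 0.001]
force: [0.0, -0.2, 0.8]
opening: 0.604
grasp_force: 0.0
time_s: 16.55
position: [0.5399, 0.1063, 0.0539]
ee_rot: [2.414, 2.01, 0.002]
force: [-0.6, 1.3, 7.5]
opening: 0.388
grasp_force: 20.0
time_s: 17.13
position: [0.5402, 0.1063, 0.1295]
ee_rot: [2.413, 2.009, 0.004]
force: [-1.4, 0.3, -0.9]
opening: 0.395
grasp_force: 20.0
t17.1 pos [0.5402 0.1063 0.1295] yaw -10.4 twist -0.2 shift now [-41.85  -7.87   0.19] after twist [-41.82  -8.04   0.19] j6 0.35 open 0.40 F 20.0 [-1.4  0.3 -0.9]
```

```bash
python3 -m creep '{"moves": [[[-2.5,-0.5,0,0],[-4,-0.8,0,0],[-4,-0.8,0,0],[-4,-0.8,0,0],[-4,-0.8,0,0],[-4,-0.8,0,0],[-4,-0.8,0,0],[-4,-0.8,0,0],[-4,-0.8,0,0],[-3.8,-0.7,0,0]]]}'
python3 -m creep '{"moves": [[[-2.3,-0.5,0,0],[-1,-0.2,0,0],[0,0,1,0],[0,0,2,0],[0,0,2,0],[0,0,1.5,0],[0,0,0,0],[0,0,0,0],[0,0,0,0]]]}'
python3 - <<'E'
from h import *
go(.387,-.291,.050,-10.2)
E
```

```text
time_s: 17.97
position: [0.3933, -0.2579, 0.1272]
ee_rot: [-2.413, -2.009, 0.001]
force: [0.4, -0.4, -0.5]
opening: 0.39
grasp_force: 20.0
time_s: 18.72
position: [0.3828, -0.287, 0.0632]
ee_rot: [-2.413, -2.011, 0.0]
force: [0.0, 0.2, -0.8]
opening: 0.389
grasp_force: 20.0
t18.7 pos [ 0.3828 -0.287   0.0632] yaw -10.4 twist -0.2 shift now [-0.32  0.49  1.32] after twist [-0.32  0.49  1.32] j6 -0.49 open 0.39 F 20.0 [ 0.   0.2 -0.8]
```

```bash
python3 -m creep '{"moves": [[[-0.2,0.3,0.5,0],[0,0,0.4,0],[0,0,0.3,0],[0,0,0.15,0],[0,0,0,0],[0,0,0,0]]]}'
python3 -m creep '{"moves": [[[0,0,0,0],[0,0,0,0],[0,0,0,0],[0,0,0,0],[0,0,0,0]]]}' 5.3
python3 -m creep '{"moves": [[[0,0,-1,0],[0,0,-2,0],[0,0,-3,0],[0,0,-3,0],[0,0,-3,0],[0,0,-3,0],[0,0,0,0],[0,0,0,0]]]}'
python3 - <<'E'
from h import *
go(.573,.05,.25,-10.2)
E
```

```text
time_s: 19.22
position: [0.3849, -0.2904, 0.0497]
ee_rot: [-2.414, -2.01, 0.0]
force: [0.2, 0.1, -0.6]
opening: 0.389
grasp_force: 20.0
time_s: 19.63
position: [0.3851, -0.2905, 0.0498]
ee_rot: [2.414, 2.01, 0.0]
force: [0.3, -0.1, 0.1]
opening: 0.602
grasp_force: 0.0
time_s: 20.3
position: [0.3859, -0.2911, 0.2019]
ee_rot: [2.411, 2.007, 0.001]
force: [0.0, 0.2, -0.2]
opening: 0.604
grasp_force: 0.0
t20.3 pos [ 0.3859 -0.2911  0.2019] yaw -10.4 twist -0.2 shift now [36.92 12.24 -4.84] after twist [36.87 12.39 -4.84] j6 -0.49 open 0.60 F 0.0 [ 0.   0.2 -0.2]
```

```bash
python3 -m creep '{"moves": [[[2.5,0.8,0,0],[3.7,1.2,-0.5,0],[3.7,1.2,-0.5,0],[3.7,1.2,-0.5,0],[3.7,1.2,-0.5,0],[3.7,1.2,-0.5,0],[3.7,1.2,-0.5,0],[3.7,1.2,-0.5,0],[3.7,1.2,-0.5,0],[3.7,1.2,-0.5,0]]]}'
python3 -m creep '{"moves": [[[1.1,0.7,0,0],[0,0,0,0],[0,0,0,0],[0,0,0,0]]]}'
python3 - <<'E'
from h import *
go(.5755,.055,.034,-10.2)
r=read_camera("wrist");np.savez("w2.npz",**r);b=r["frame"]
cv2.imwrite("pics/w2.png",cv2.resize(b[80:280,210:370],None,fx=3.7,fy=3,interpolation=cv2.INTER_CUBIC))
E
```

```text
time_s: 21.13
position: [0.5635, 0.0426, 0.2434]
ee_rot: [-2.413, -2.009, 0.004]
force: [0.2, -1.4, -0.2]
opening: 0.603
grasp_force: 0.0
time_s: 21.47
position: [0.5714, 0.0492, 0.2435]
ee_rot: [-2.414, -2.009, 0.004]
force: [1.0, -1.5, -0.2]
opening: 0.605
grasp_force: 0.0
t21.5 pos [0.5714 0.0492 0.2435] yaw -10.5 twist -0.3 shift now [ 0.66  0.35 20.94] after twist [ 0.66  0.35 20.94] j6 0.25 open 0.61 F 0.0 [ 1.  -1.5 -0.2]
```

View pics/w2.png

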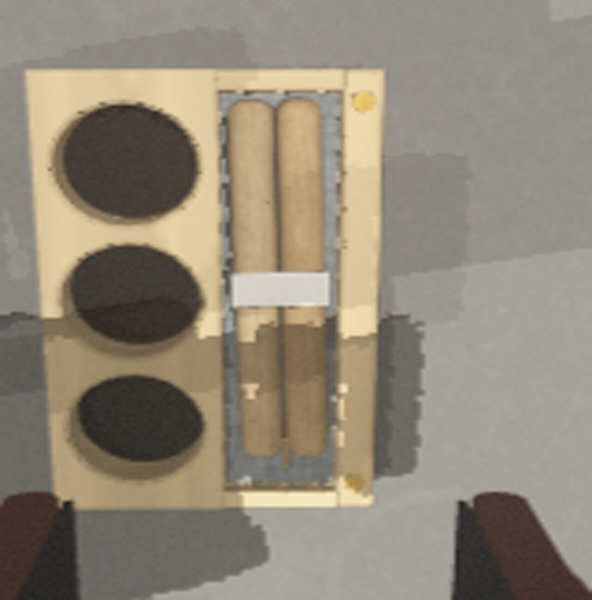

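```bash
python3 - <<'E'
from h import *
r=dict(np.load("w2.npz"))
f=lambda x,y:[210+x/3.7,80+y/3]
c=np.array([.553,.0516]);a=np.radians(-10.2);Rm=np.array([[np.cos(a),-np.sin(a)],[np.sin(a),np.cos(a)]])
for n,P,z in[("end+y",(274,98),.037),("end-y",(285,457),.037),("peg",(285,467),.035),("bandL",(231,289),.047),("bandR",(330,289),.047),("bandfar",(280,272),.047),("bandnear",(280,306),.047),("w+",(130,160),.03),("w0",(137,293),.03),("w-",(141,418),.03),("rTL",(26,70),.03),("rTR",(385,70),.03),("rBR",(373,506),.03),("rBL",(53,508),.03)]:
    p=plane(r,[f(*P)],z)[0,:2];print(n,p.round(4),"rack mm",((Rm.T@(p-c))*1000).round(1))
E
```

```text
end+y [0.586  0.1201] rack mm [20.3 73.3]
end-y [ 0.5655 -0.0109] rack mm [ 23.4 -59.3]
peg [ 0.5647 -0.0157] rack mm [ 23.4 -64.1]
bandL [0.562  0.0582] rack mm [7.7 8.1]
bandR [0.5901 0.0531] rack mm [36.2  8. ]
bandfar [0.577  0.0617] rack mm [21.8 14.2]
bandnear [0.5748 0.0496] rack mm [21.8  1.9]
w+ [0.5409 0.1065] rack mm [-21.6  51.9]
w0 [0.5327 0.0587] rack mm [-21.2   3.4]
w- [0.5237 0.0104] rack mm [-21.6 -45.7]
rTL [0.5183 0.1422] rack mm [-50.2  83. ]
rTR [0.6187 0.1236] rack mm [51.9 82.5]
rBR [ 0.5893 -0.039 ] rack mm [ 51.8 -82.7]
rBL [ 0.4879 -0.0213] rack mm [-51.1 -83.2]
```

```bash
python3 -m creep '{"moves": [[[0.6,0.3,1,0],[0,0,3,0],[0,0,3.5,0],[0,0,3.5,0],[0,0,3.5,0],[0,0,2,0],[0,0,1,0],[0,0,0,0],[0,0,0,0],[0,0,0,0]]]}' 5
python3 - <<'E'
from h import *
go(.5757,.0546,.036,-10.2)
E
```

```text
time_s: 22.35
position: [0.578, 0.0554, 0.0711]
ee_rot: [2.414, 2.009, 0.003]
force: [-0.3, 0.1, 0.0]
opening: 0.568
grasp_force: 0.0
t22.4 pos [0.578  0.0554 0.0711] yaw -10.5 twist -0.3 shift now [-0.12 -0.22  3.51] after twist [-0.12 -0.22  3.51] j6 0.26 open 0.57 F 0.0 [-0.3  0.1  0. ]
```

```bash
python3 -m creep '{"moves": [[[-0.1,-0.2,1,0],[0,0,1.2,0],[0,0,0.8,0],[0,0,0.4,0],[0,0,0.1,0],[0,0,0,0],[0,0,0,0]]]}'
python3 -m creep '{"moves": [[[0,0,0,0],[0,0,0,0],[0,0,0,0],[0,0,0,0],[0,0,0,0],[0,0,0,0],[0,0,0,0],[0,0,0,0]]]}' 1 25
python3 - <<'E'
from h import *
go(.5757,.0546,.036,-10.2)
E
```

```text
time_s: 22.93
position: [0.5748, 0.055, 0.0347]
ee_rot: [2.414, 2.01, 0.0]
force: [0.1, -0.8, 0.1]
opening: 0.571
grasp_force: 0.0
time_s: 23.6
position: [0.5749, 0.055, 0.0349]
ee_rot: [2.414, 2.01, 0.001]
force: [0.8, -0.1, 3.0]
opening: 0.295
grasp_force: 24.9
t23.6 pos [0.5749 0.055  0.0349] yaw -10.4 twist -0.2 shift now [-0.02  0.08 -0.11] after twist [-0.02  0.08 -0.11] j6 0.26 open 0.30 F 24.9 [ 0.8 -0.1  3. ]
```

```bash
python3 -m creep '{"moves": [[[0,0,-0.5,0],[0,0,-1.5,0],[0,0,-3,0],[0,0,-3,0],[1,-0.2,-3,0],[2.5,-0.6,-2.5,0],[3,-0.6,-2.5,0],[3,-0.6,-2.5,0],[3,-0.7,-2,0],[3,-0.7,-1,0]]]}'
python3 -m creep '{"moves": [[[2,-0.5,0,0],[0.6,0,0,0],[0,0,0,0],[0,0,0,0],[0,0,0,0]]]}'
python3 - <<'E'
from h import *
go(.4554,.2839,.15,75.5)
r=read_camera("wrist");np.savez("w3.npz",**r);cv2.imwrite("pics/w3.png",r["frame"])
E
```

```text
time_s: 24.43
position: [0.5699, 0.2152, 0.2529]
ee_rot: [2.414, 2.009, 0.005]
force: [1.0, -0.4, -1.3]
opening: 0.299
grasp_force: 24.9
time_s: 24.85
position: [0.5688, 0.2387, 0.2489]
ee_rot: [-2.415, -2.009, 0.003]
force: [-0.3, -0.7, -2.2]
opening: 0.296
grasp_force: 24.9
t24.9 pos [0.5688 0.2387 0.2489] yaw -10.5 twist -86.0 shift now [  2.4  -11.96   9.91] after twist [12.09  1.55  9.91] j6 0.56 open 0.30 F 24.9 [-0.3 -0.7 -2.2]
```

View pics/w3.png

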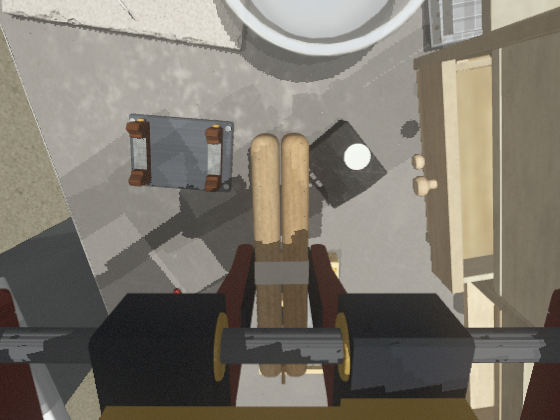

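```bash
python3 - <<'E'
from h import *
r=dict(np.load("w3.npz"));s=observe()
M=R.from_rotvec(s["ee_rot"]).as_matrix()
for uv in[(265,133),(295,133),(268,378),(297,378),(283,383),(281,262),(281,284)]:
    for z in (.249,.261): print(uv,z,(M.T@(plane(r,[uv],z)[0]-s["position"])*1000).round(1))
b=r["frame"]
cv2.imwrite("pics/c3.png",cv2.resize(b[100:205,115:245],None,fx=6,fy=5.6,interpolation=cv2.INTER_CUBIC))
E
```

```text
(265, 133) 0.249 [66.8 -8.5 -0. ]
(265, 133) 0.261 [ 67.7  -8.  -12. ]
(295, 133) 0.249 [66.8  5.4 -0. ]
(295, 133) 0.261 [ 67.7   5.  -12. ]
(268, 378) 0.249 [-73.1  -8.7   0.1]
(268, 378) 0.261 [-61.9  -8.1 -11.9]
(297, 378) 0.249 [-73.    8.3   0.1]
(297, 378) 0.261 [-61.8   7.6 -11.9]
(283, 383) 0.249 [-76.7   0.1   0.1]
(283, 383) 0.261 [-65.2   0.  -11.9]
(281, 262) 0.249 [ 1.1 -1.1  0. ]
(281, 262) 0.261 [  6.8  -1.1 -12. ]
(281, 284) 0.249 [-11.7  -1.1   0.1]
(281, 284) 0.261 [ -5.   -1.1 -11.9]
```

View pics/c3.png

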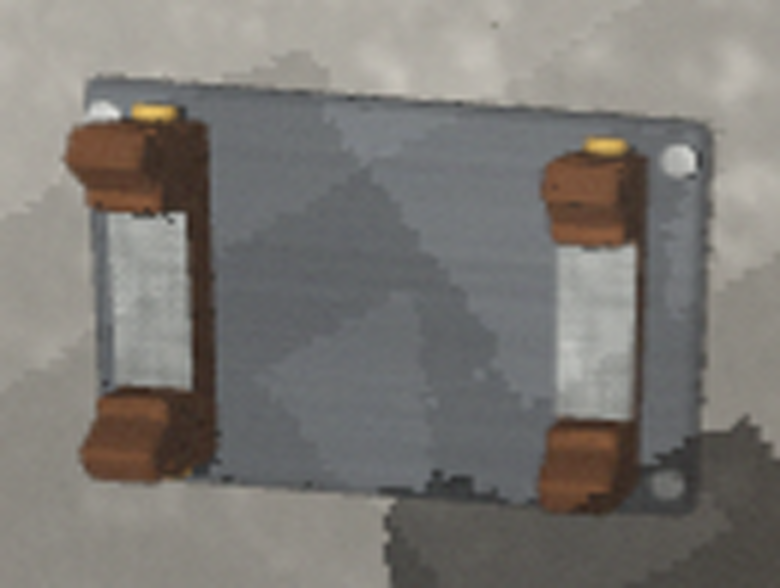

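```bash
python3 - <<'E'
from h import *
r=dict(np.load("w3.npz"))
f=lambda P:[[115+x/6,100+y/5.6] for x,y in P]
def q(n,P,z):
    p=plane(r,f(P),z)[:,:2];print(n,"c",p.mean(0).round(4),"sides",np.linalg.norm(p-np.roll(p,-1,0),axis=1).round(4),"ang",[round(float(np.degrees(np.arctan2(*(b-a)[::-1]))),1) for a,b in zip(p,np.roll(p,-1,0))]);return p.mean(0)
q("plate",[(88,78),(712,122),(697,513),(104,472)],.008)
a=q("L",[(108,212),(186,212),(193,388),(113,388)],.022)
b=q("R",[(557,245),(637,245),(632,418),(556,418)],.022)
d=b-a;print((a+b)/2,np.linalg.norm(d),np.degrees(np.arctan2(d[1],d[0])))
go((a+b)[0]/2,(a+b)[1]/2,.12,75.3)
E
```

```text
plate c [0.4569 0.2849] sides [0.1187 0.0825 0.1196 0.0824] ang [-14.8, -104.9, 165.2, 74.6]
L c [0.4145 0.2948] sides [0.0146 0.0357 0.0154 0.0358] ang [-10.6, -104.7, 169.5, 74.0]
R c [0.4961 0.2732] sides [0.015  0.0354 0.0146 0.0354] ang [-10.5, -104.9, 169.5, 75.7]
[0.45530002 0.28397934] 0.08443043495769931 -14.860820336881666
t24.9 pos [0.5689 0.2386 0.249 ] yaw -10.5 twist -85.8 shift now [  2.41 -11.98  12.92] after twist [12.13  1.52 12.92] j6 0.56 open 0.29 F 24.9 [-1.3 -0.  -1. ]
```

```bash
python3 -m creep '{"moves": [[[0,0,0,-7],[0,0,0,-7],[0,0,0,-7],[0,0,0,-7],[0,0,0,-7],[0,0,0,-7],[0,0,0,-7],[0,0,0,-7],[0,0,0,-7],[0,0,0,-7]]]}'
python3 -m creep '{"moves": [[[0,0,0,-7],[0,0,0,-7],[0,0,0,-1.6],[2,0.3,0,0],[3,0.4,2,0],[3,0.4,3,0],[3,0.4,3,0],[1,0,3,0],[0,0,1,0],[0,0,0,0]]]}'
python3 -m creep '{"moves": [[[0,0,0,0],[0,0,0,0],[0,0,0,0]]]}'
python3 - <<'E'
from h import *
go(.456,.2843,.038,75.15)
E
```

```text
time_s: 25.73
position: [0.5692, 0.2386, 0.2493]
ee_rot: [-0.818, -3.033, 0.001]
force: [-0.5, -0.7, -0.7]
opening: 0.299
grasp_force: 24.9
time_s: 26.57
position: [0.4569, 0.2832, 0.1288]
ee_rot: [-0.405, -3.112, 0.005]
force: [0.2, 0.5, -0.4]
opening: 0.295
grasp_force: 24.9
time_s: 26.82
position: [0.4604, 0.285, 0.1327]
ee_rot: [0.407, 3.112, 0.003]
force: [0.7, 0.4, -1.0]
opening: 0.297
grasp_force: 24.9
t26.8 pos [0.4604 0.285  0.1327] yaw 75.1 twist -0.1 shift now [ 0.43 -0.2   9.47] after twist [ 0.43 -0.2   9.47] j6 -0.78 open 0.30 F 24.9 [ 0.7  0.4 -1. ]
```

Correct laterally, lower to just above the notches, then re-check.

```bash
python3 -m creep '{"moves": [[[0.4,-0.2,1,0],[0,0,2,0],[0,0,1.5,0],[0,0,0.5,0],[0,0,0,0],[0,0,0,0],[0,0,0,0],[0,0,0,0]]]}'
python3 - <<'E'
from h import *
go(.456,.2843,.038,75.15)
E
```

```text
time_s: 27.48
position: [0.4545, 0.2842, 0.0819]
ee_rot: [0.406, 3.114, 0.002]
force: [0.6, -0.1, -0.6]
opening: 0.3
grasp_force: 24.9
t27.5 pos [0.4545 0.2842 0.0819] yaw 75.2 twist 0.0 shift now [-0.14  0.04  4.39] after twist [-0.14  0.04  4.39] j6 -0.78 open 0.30 F 24.9 [ 0.6 -0.1 -0.6]
```

```bash
python3 -m creep '{"moves": [[[-0.1,0,1,0],[0,0,1,0],[0,0,1,0],[0,0,0.8,0],[0,0,0.4,0],[0,0,0.2,0],[0,0,0,0],[0,0,0,0]]]}'
python3 - <<'E'
from h import *
go(.456,.2843,.0355,75.15)
E
```

```text
time_s: 28.15
position: [0.4548, 0.2836, 0.0369]
ee_rot: [-0.406, -3.115, 0.0]
force: [0.4, 1.1, -0.5]
opening: 0.298
grasp_force: 24.9
t28.1 pos [0.4548 0.2836 0.0369] yaw 75.2 twist 0.0 shift now [-0.09  0.09  0.14] after twist [-0.09  0.09  0.14] j6 -0.78 open 0.30 F 24.9 [ 0.4  1.1 -0.5]
```

```bash
python3 -m creep '{"moves": [[[-0.1,0.05,0.1,0],[0,0,0.1,0],[0,0,0,0],[0,0,0,0]]]}'
python3 -m creep '{"moves": [[[0,0,0,0],[0,0,0,0],[0,0,0,0],[0,0,0,0],[0,0,0,0]]]}' 4.8 20
python3 -m creep '{"moves": [[[0,0,-1,0],[0,0,-2,0],[0,0,-3,0],[0,0,-3.5,0],[0,0,-3.5,0],[0,0,-3,0],[0,0,-2,0],[0,0,0,0],[0,0,0,0],[0,0,0,0]]]}'
python3 - <<'E'
from h import *
go(.385,-.291,.16,-10.4)
r=read_camera("wrist");np.savez("w4.npz",**r);cv2.imwrite("pics/w4.png",r["frame"])
E
```

```text
time_s: 28.48
position: [0.456, 0.2839, 0.0352]
ee_rot: [0.406, 3.115, 0.0]
force: [0.7, -1.0, -1.3]
opening: 0.3
grasp_force: 24.9
time_s: 28.9
position: [0.456, 0.2838, 0.0351]
ee_rot: [0.406, 3.115, 0.0]
force: [0.1, 0.6, -0.2]
opening: 0.544
grasp_force: 0.0
time_s: 29.73
position: [0.4553, 0.2834, 0.2145]
ee_rot: [-0.406, -3.115, 0.001]
force: [-0.4, 0.5, -0.9]
opening: 0.547
grasp_force: 0.0
t29.7 pos [0.4553 0.2834 0.2145] yaw 75.2 twist 85.6 shift now [ -7.92 -57.32   5.48] after twist [-57.76   3.46   5.48] j6 -0.78 open 0.55 F 0.0 [-0.4  0.5 -0.9]
```

View pics/w4.png

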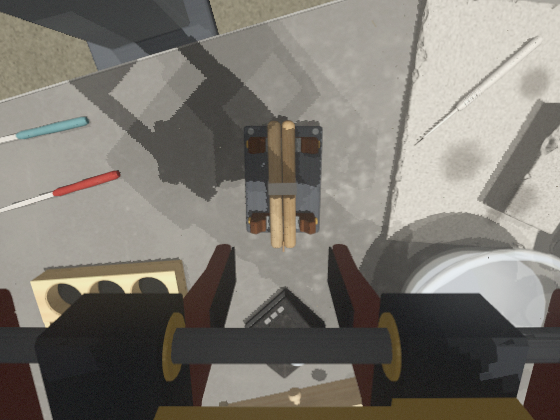

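```bash
python3 - <<'E'
from h import *
r=dict(np.load("w4.npz"));a=np.radians(-14.85);Rm=np.array([[np.cos(a),-np.sin(a)],[np.sin(a),np.cos(a)]])
f=lambda uv,z:(Rm.T@(plane(r,[uv],z)[0,:2]-[.456,.2843])*1000).round(1)
for n,uv,z in[("e-",(282,122),.036),("e+",(283,247),.036),("L-",(267,125),.036),("R-",(296,125),.036),("L+",(271,245),.036),("R+",(296,245),.036),("plTL",(245,127),.008),("plTR",(322,126),.008),("plBR",(320,233),.008),("band",(285,188),.047)]: print(n,f(uv,z))
E
```

```text
e- [-65.6  -0.3]
e+ [64.9  0.9]
L- [-62.8 -14.8]
R- [-62.8  13.3]
L+ [ 62.6 -12. ]
R+ [62.6 14.9]
plTL [-59.4 -39.1]
plTR [-60.4  41.9]
plBR [59.4 43.6]
band [-2.7  2.7]
```

```bash
python3 -m creep '{"moves": [[[0,0,0,7.1],[0,0,0,7.1],[0,0,0,7.1],[0,0,0,7.1],[0,0,0,7.1],[0,0,0,7.1],[0,0,0,7.1],[0,0,0,7.1],[0,0,0,7.1],[0,0,0,7.1]]]}' 5.3
python3 -m creep '{"moves": [[[0,0,0,7.1],[0,0,0,7.1],[-2,0,0,0.4],[-3.5,0.2,0,0],[-4,0.2,0,0],[-4,0.3,0,0],[-4,0.3,0,0],[-4,0.3,0,0],[-4,0.3,0,0],[-4,0.3,0,0]]]}'
python3 -m creep '{"moves": [[[-4,0.2,0,0],[-4,0.2,0,0],[-4,0.2,0,0],[-4,0.2,0,0],[-4,0.2,0,0],[-4,0.2,0,0],[-3,0.2,0,0],[-1,0.1,0,0],[0,0,0,0],[0,0,0,0]]]}'
python3 - <<'E'
from h import *
go(.385,-.2905,.0500,-10.4)
r=read_camera("wrist");np.savez("w5.npz",**r);cv2.imwrite("pics/w5.png",r["frame"])
E
```

```text
time_s: 30.62
position: [0.455, 0.2832, 0.2131]
ee_rot: [-2.146, -2.293, 0.005]
force: [-0.1, 0.3, 1.0]
opening: 0.606
grasp_force: 0.0
time_s: 31.45
position: [0.4197, -0.0114, 0.2137]
ee_rot: [-2.412, -2.01, 0.003]
force: [0.8, -0.4, -0.5]
opening: 0.602
grasp_force: 0.0
time_s: 32.28
position: [0.3846, -0.2869, 0.2138]
ee_rot: [-2.413, -2.007, 0.0]
force: [0.2, -0.0, -0.5]
opening: 0.605
grasp_force: 0.0
t32.3 pos [ 0.3846 -0.2869  0.2138] yaw -10.5 twist -0.1 shift now [-0.37  0.14 16.38] after twist [-0.37  0.14 16.38] j6 -0.48 open 0.60 F 0.0 [ 0.2 -0.  -0.5]
```

View pics/w5.png

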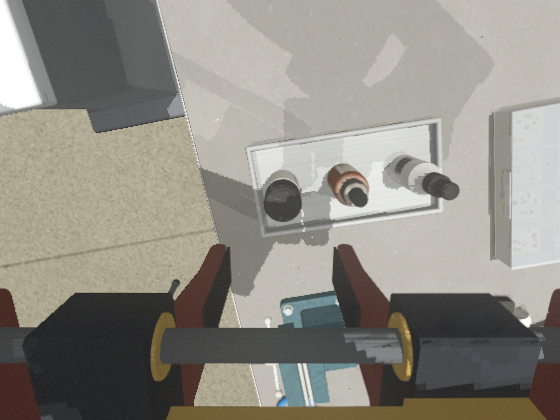

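```bash
python3 -m creep '{"moves": [[[-0.3,0.1,1,0],[0,0,3,0],[0,0,3.5,0],[0,0,3.5,0],[0,0,3,0],[0,0,1.5,0],[0,0,0.5,0],[0,0,0.3,0],[0,0,0,0],[0,0,0,0]]]}'
python3 -m creep '{"moves": [[[0,0,0,0],[0,0,0,0],[0,0,0,0],[0,0,0,0],[0,0,0,0],[0,0,0,0],[0,0,0,0]]]}' 1 20
python3 -m creep '{"moves": [[[0,0,-0.5,0],[0,0,-1,0],[0,0,-2,0],[0,0,-2,0],[0,0,-2.5,0],[0,0,0,0],[0,0,0,0],[0,0,0,0]]]}'
python3 - <<'E'
from h import *
go(.5399,.1063,.127,-10.4)
E
```

```text
time_s: 33.17
position: [0.3865, -0.291, 0.0529]
ee_rot: [2.412, 2.01, 0.001]
force: [1.1, -0.6, -0.6]
opening: 0.606
grasp_force: 0.0
time_s: 33.75
position: [0.3859, -0.2913, 0.0528]
ee_rot: [2.414, 2.009, 0.0]
force: [-1.5, 0.7, 7.1]
opening: 0.384
grasp_force: 20.0
time_s: 34.42
position: [0.3855, -0.2908, 0.132]
ee_rot: [2.414, 2.01, 0.0]
force: [-0.4, -0.5, -1.0]
opening: 0.388
grasp_force: 20.0
t34.4 pos [ 0.3855 -0.2908  0.132 ] yaw -10.4 twist -0.0 shift now [41.85  7.99  0.49] after twist [41.85  8.02  0.49] j6 -0.49 open 0.39 F 20.0 [-0.4 -0.5 -1. ]
```

```bash
python3 -m creep '{"moves": [[[2.5,0.5,0,0],[4,0.8,0,0],[4,0.8,0,0],[4,0.8,0,0],[4,0.8,0,0],[4,0.8,0,0],[4,0.8,0,0],[4,0.7,0,0],[4,0.7,0,0],[4,0.7,0,0]]]}'
python3 -m creep '{"moves": [[[2.2,0.5,0,0],[1,0.2,0,0],[0,0,0,0],[0,0,0,0],[0,0,0,0],[0,0,0,0]]]}'
python3 - <<'E'
from h import *
go(.5399,.1063,.095,-10.4)
E
```

```text
time_s: 35.25
position: [0.5275, 0.0762, 0.1305]
ee_rot: [-2.413, -2.009, 0.004]
force: [0.8, -0.5, 0.1]
opening: 0.386
grasp_force: 20.0
time_s: 35.75
position: [0.5401, 0.1029, 0.1317]
ee_rot: [-2.416, -2.008, 0.002]
force: [-0.1, 0.1, -0.2]
opening: 0.391
grasp_force: 20.0
t35.8 pos [0.5401 0.1029 0.1317] yaw -10.5 twist -0.1 shift now [ 0.33 -0.08  3.67] after twist [ 0.33 -0.08  3.67] j6 0.35 open 0.39 F 20.0 [-0.1  0.1 -0.2]
```

```bash
python3 -m creep '{"moves": [[[0.3,-0.1,1,0],[0,0,2,0],[0,0,1,0],[0,0,0,0],[0,0,0,0],[0,0,0,0]]]}'
python3 - <<'E'
from h import *
go(.5399,.1063,.0585,-10.4)
E
```

```text
time_s: 36.25
position: [0.5407, 0.1074, 0.0923]
ee_rot: [2.415, 2.01, 0.0]
force: [0.2, 0.4, -0.8]
opening: 0.389
grasp_force: 20.0
t36.2 pos [0.5407 0.1074 0.0923] yaw -10.5 twist -0.1 shift now [-0.12 -0.06  3.38] after twist [-0.12 -0.06  3.38] j6 0.36 open 0.39 F 20.0 [ 0.2  0.4 -0.8]
```

```bash
python3 -m creep '{"moves": [[[-0.1,-0.1,0.8,0],[0,0,1,0],[0,0,0.8,0],[0,0,0.5,0],[0,0,0.3,0],[0,0,0,0],[0,0,0,0]]]}'
python3 - <<'E'
from h import *
go(.5399,.1063,.0578,-10.4)
E
```

```text
time_s: 36.83
position: [0.5393, 0.1068, 0.0577]
ee_rot: [-2.414, -2.01, 0.0]
force: [0.2, -0.0, -0.7]
opening: 0.39
grasp_force: 20.0
t36.8 pos [0.5393 0.1068 0.0577] yaw -10.4 twist -0.0 shift now [-0.04  0.07 -0.01] after twist [-0.04  0.07 -0.01] j6 0.36 open 0.39 F 20.0 [ 0.2 -0.  -0.7]
```

```bash
python3 -m creep '{"moves": [[[0,0,0,0],[0,0,0,0],[0,0,0,0],[0,0,0,0],[0,0,0,0]]]}' 5.3
python3 -m creep '{"moves": [[[0,0,-1,0],[0,0,-2,0],[0,0,-3,0],[0,0,-3,0],[0,0,-2,0],[0,0,0,0],[-2,0,0,0],[-4,-0.1,0,0],[-4,-0.1,0,0],[-4,-0.1,0,0]]]}'
python3 -m creep '{"moves": [[[-4,-0.2,0,0],[-4,-0.2,0,0],[-4,-0.2,0,0],[-4,-0.2,0,0],[-4,-0.2,0,0],[-4,-0.1,0,0],[-2,-0.1,0,0],[-0.8,0,0,0],[0,0,0,0],[0,0,0,0]]]}'
python3 - <<'E'
from h import *
go(.4519,-.2946,.053,-10.4)
E
```

```text
time_s: 37.25
position: [0.5394, 0.1068, 0.0581]
ee_rot: [2.414, 2.01, 0.0]
force: [-0.1, 0.1, -0.4]
opening: 0.605
grasp_force: 0.0
time_s: 38.08
position: [0.5101, -0.0314, 0.1677]
ee_rot: [-2.412, -2.012, 0.001]
force: [0.1, 0.1, 0.2]
opening: 0.604
grasp_force: 0.0
time_s: 38.92
position: [0.4503, -0.2911, 0.1676]
ee_rot: [-2.414, -2.008, -0.0]
force: [-0.1, 0.9, -0.4]
opening: 0.603
grasp_force: 0.0
t38.9 pos [ 0.4503 -0.2911  0.1676] yaw -10.5 twist -0.1 shift now [-0.33  0.23 11.46] after twist [-0.33  0.23 11.46] j6 -0.41 open 0.60 F 0.0 [-0.1  0.9 -0.4]
```

```bash
python3 -m creep '{"moves": [[[-0.3,0.2,1,0],[0,0,2.5,0],[0,0,3,0],[0,0,3,0],[0,0,1.5,0],[0,0,0.4,0],[0,0,0,0],[0,0,0,0]]]}'
python3 -m creep '{"moves": [[[0,0,0,0],[0,0,0,0],[0,0,0,0],[0,0,0,0],[0,0,0,0],[0,0,0,0],[0,0,0,0]]]}' 1 20
python3 -m creep '{"moves": [[[0,0,-0.5,0],[0,0,-1,0],[0,0,-2,0],[0,0,-2,0],[0,0,-2.5,0],[0,0,0,0],[0,0,0,0],[0,0,0,0]]]}'
python3 - <<'E'
from h import *
go(.5315,.0568,.127,-10.4)
E
```

```text
time_s: 39.58
position: [0.4527, -0.2945, 0.0542]
ee_rot: [2.413, 2.012, 0.0]
force: [0.6, -0.8, -0.1]
opening: 0.605
grasp_force: 0.0
time_s: 40.17
position: [0.4525, -0.2955, 0.0548]
ee_rot: [2.413, 2.009, 0.0]
force: [-0.8, 1.5, 5.9]
opening: 0.356
grasp_force: 20.0
time_s: 40.83
position: [0.4518, -0.2949, 0.1339]
ee_rot: [-2.414, -2.01, 0.0]
force: [-0.4, 0.7, -1.0]
opening: 0.353
grasp_force: 20.0
t40.8 pos [ 0.4518 -0.2949  0.1339] yaw -10.4 twist -0.0 shift now [36.03  1.47  0.7 ] after twist [36.03  1.49  0.7 ] j6 -0.42 open 0.35 F 20.0 [-0.4  0.7 -1. ]
```

```bash
python3 -m creep '{"moves": [[[2.5,0.1,0,0],[4,0.2,0,0],[4,0.2,0,0],[4,0.2,0,0],[4,0.2,0,0],[4,0.2,0,0],[4,0.2,0,0],[4,0.2,0,0],[3,0.1,0,0],[2,0.1,0,0]]]}'
python3 -m creep '{"moves": [[[0.7,0,0,0],[0,0,1,0],[0,0,2,0],[0,0,0.8,0],[0,0,0,0],[0,0,0,0],[0,0,0,0]]]}'
python3 - <<'E'
from h import *
go(.5315,.0568,.0603,-10.4)
E
```

```text
time_s: 41.67
position: [0.5325, 0.0539, 0.1327]
ee_rot: [-2.411, -2.012, 0.003]
force: [0.4, 0.4, 0.3]
opening: 0.354
grasp_force: 20.0
time_s: 42.25
position: [0.5345, 0.057, 0.0961]
ee_rot: [-2.415, -2.009, 0.0]
force: [-0.1, -0.1, -0.5]
opening: 0.358
grasp_force: 20.0
t42.2 pos [0.5345 0.057  0.0961] yaw -10.5 twist -0.1 shift now [-0.08 -0.29  3.58] after twist [-0.08 -0.29  3.58] j6 0.27 open 0.36 F 20.0 [-0.1 -0.1 -0.5]
```

```bash
python3 -m creep '{"moves": [[[-0.1,-0.3,0,0],[0,0,0.5,0],[0,0,1,0],[0,0,1,0],[0,0,0.6,0],[0,0,0.4,0],[0,0,0.1,0],[0,0,0,0],[0,0,0,0]]]}'
python3 - <<'E'
from h import *
go(.5315,.0568,.0603,-10.4)
E
```

```text
time_s: 43.0
position: [0.5311, 0.0575, 0.0597]
ee_rot: [-2.414, -2.01, 0.001]
force: [-0.3, -0.2, -0.1]
opening: 0.357
grasp_force: 20.0
t43.0 pos [0.5311 0.0575 0.0597] yaw -10.4 twist -0.0 shift now [-0.06  0.06 -0.06] after twist [-0.06  0.06 -0.06] j6 0.27 open 0.36 F 20.0 [-0.3 -0.2 -0.1]
```

```bash
python3 -m creep '{"moves": [[[0,0,0,0],[0,0,0,0],[0,0,0,0],[0,0,0,0],[0,0,0,0]]]}' 5.3
python3 -m creep '{"moves": [[[0,0,-1,0],[0,0,-2,0],[0,0,-3,0],[0,0,-3,0],[0,0,-2,0],[0,0,0,0],[-2,0.3,0,0],[-4,0.6,0,0],[-4,0.6,0,0],[-4,0.6,0,0]]]}'
python3 -m creep '{"moves": [[[-4,0.6,0,0],[-4,0.6,0,0],[-4,0.6,0,0],[-4,0.6,0,0],[-3.3,0.3,0,0],[-2,0.2,0,0],[0,0,0,0],[0,0,0,0],[0,0,0,0]]]}'
python3 - <<'E'
from h import *
go(.5163,-.2984,.053,-10.4)
E
```

```text
time_s: 43.42
position: [0.5313, 0.0574, 0.06]
ee_rot: [2.414, 2.01, 0.0]
force: [-0.3, 0.3, 0.2]
opening: 0.602
grasp_force: 0.0
time_s: 44.25
position: [0.5259, -0.0851, 0.1698]
ee_rot: [-2.412, -2.012, 0.0]
force: [0.9, -0.6, 0.1]
opening: 0.602
grasp_force: 0.0
time_s: 45.0
position: [0.516, -0.2979, 0.1695]
ee_rot: [-2.413, -2.009, 0.0]
force: [0.1, -0.1, -0.3]
opening: 0.601
grasp_force: 0.0
t45.0 pos [ 0.516  -0.2979  0.1695] yaw -10.4 twist -0.0 shift now [-0.06  0.05 11.65] after twist [-0.06  0.05 11.65] j6 -0.36 open 0.60 F 0.0 [ 0.1 -0.1 -0.3]
```

```bash
python3 -m creep '{"moves": [[[0,0,1,0],[0,0,2.5,0],[0,0,3,0],[0,0,3,0],[0,0,1.7,0],[0,0,0.4,0],[0,0,0,0],[0,0,0,0]]]}'
python3 -m creep '{"moves": [[[0,0,0,0],[0,0,0,0],[0,0,0,0],[0,0,0,0],[0,0,0,0],[0,0,0,0],[0,0,0,0]]]}' 1 20
python3 -m creep '{"moves": [[[0,0,-0.5,0],[0,0,-1,0],[0,0,-2,0],[0,0,-2,0],[0,0,-2.5,0],[0,0,0,0],[0,0,0,0],[0,0,0,0]]]}'
python3 - <<'E'
from h import *
go(.5208,.006,.127,-10.4)
E
```

```text
time_s: 45.67
position: [0.517, -0.2982, 0.0544]
ee_rot: [2.413, 2.011, 0.0]
force: [0.6, -0.9, 0.5]
opening: 0.602
grasp_force: 0.0
time_s: 46.25
position: [0.517, -0.2992, 0.0549]
ee_rot: [2.413, 2.009, 0.001]
force: [-0.9, 0.1, 7.2]
opening: 0.346
grasp_force: 20.0
time_s: 46.92
position: [0.5161, -0.2986, 0.1338]
ee_rot: [-2.414, -2.01, 0.0]
force: [0.2, 0.6, -1.6]
opening: 0.342
grasp_force: 20.0
t46.9 pos [ 0.5161 -0.2986  0.1338] yaw -10.4 twist -0.0 shift now [30.04 -5.06  0.69] after twist [30.04 -5.04  0.69] j6 -0.36 open 0.34 F 20.0 [ 0.2  0.6 -1.6]
```

```bash
python3 -m creep '{"moves": [[[2,-0.3,0,0],[3.5,-0.6,0,0],[3.5,-0.6,0,0],[3.5,-0.6,0,0],[3.5,-0.6,0,0],[3.5,-0.6,0,0],[3.5,-0.6,0,0],[3.5,-0.6,0,0],[2.5,-0.5,0,0],[1,0,0,0]]]}'
python3 -m creep '{"moves": [[[0,0,0,0],[0,0,1,0],[0,0,2,0],[0,0,0.8,0],[0,0,0,0],[0,0,0,0],[0,0,0,0]]]}'
python3 - <<'E'
from h import *
go(.5208,.006,.0603,-10.4)
E
```

```text
time_s: 47.75
position: [0.52, 0.0082, 0.1327]
ee_rot: [-2.41, -2.012, 0.003]
force: [0.3, -0.4, -0.9]
opening: 0.34
grasp_force: 20.0
time_s: 48.33
position: [0.5219, 0.0045, 0.0961]
ee_rot: [2.415, 2.009, 0.0]
force: [-0.7, 0.4, -1.6]
opening: 0.341
grasp_force: 20.0
t48.3 pos [0.5219 0.0045 0.0961] yaw -10.5 twist -0.1 shift now [ 0.13 -0.14  3.58] after twist [ 0.13 -0.14  3.58] j6 0.17 open 0.34 F 20.0 [-0.7  0.4 -1.6]
```

```bash
python3 -m creep '{"moves": [[[0.15,-0.1,0,0],[0,0,0.5,0],[0,0,1,0],[0,0,1,0],[0,0,0.6,0],[0,0,0.4,0],[0,0,0.1,0],[0,0,0,0],[0,0,0,0]]]}'
python3 -m creep '{"moves": [[[0,0,0,0],[0,0,0,0],[0,0,0,0],[0,0,0,0],[0,0,0,0]]]}' 5.3
python3 -m creep '{"moves": [[[0,0,-1,0],[0,0,-2,0],[0,0,-3,0],[0,0,-3,0],[0,0,-3,0],[0,0,-3,0],[-2,0,-2,0],[-3,0,0,0],[-3,0,0,0],[-3,0,0,0]]]}'
python3 -m creep '{"moves": [[[-4,0,0,0],[-4,0,0,0],[-4,0,0,0],[-4,0,0,0],[-4,0,0,0],[-4,0,0,0],[-4,0,0,0],[-4,0,0,0],[-4,0,0,0],[0,0,0,0]]]}'
python3 - <<'E'
from h import *
go(.5208,.006,.0603,-10.4)
r=read_camera("top");b=r["frame"]
cv2.imwrite("pics/t2.png",cv2.resize(b[130:300,110:320],None,fx=3.8,fy=3.5,interpolation=cv2.INTER_CUBIC))
E
```

```text
time_s: 49.08
position: [0.5208, 0.007, 0.0597]
ee_rot: [-2.414, -2.01, 0.001]
force: [0.1, -0.2, -0.6]
opening: 0.343
grasp_force: 20.0
time_s: 49.5
position: [0.521, 0.0069, 0.06]
ee_rot: [2.414, 2.01, 0.0]
force: [-0.2, -0.5, 0.8]
opening: 0.599
grasp_force: 0.0
time_s: 50.33
position: [0.5009, -0.1022, 0.2316]
ee_rot: [2.412, 2.01, 0.002]
force: [-0.0, -0.3, -0.3]
opening: 0.606
grasp_force: 0.0
time_s: 51.17
position: [0.4344, -0.4615, 0.231]
ee_rot: [2.416, 2.003, -0.002]
force: [-0.0, 1.0, -0.3]
opening: 0.604
grasp_force: 0.0
t51.2 pos [ 0.4344 -0.4615  0.231 ] yaw -10.7 twist -0.3 shift now [47.61 -0.2  16.91] after twist [4.761e+01 3.000e-02 1.691e+01] j6 -0.65 open 0.60 F 0.0 [-0.   1.  -0.3]
```

View pics/t2.png

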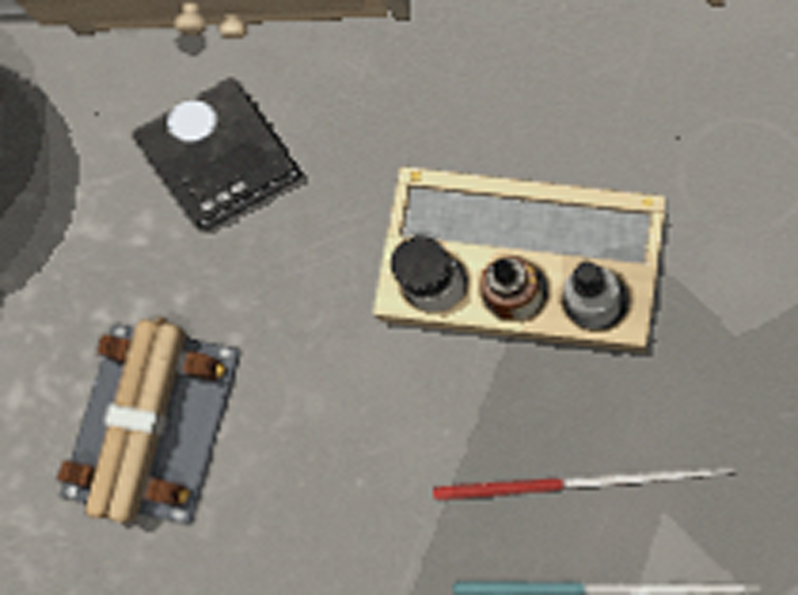

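The final top view shows the clamp lying in both saddles (crop pixel 135,420). The three bottles stand in their own wells (430,272; 513,285; 595,292), and the scale and red file have not moved. Handing in.

```bash
python3 -m creep '{"moves": [[[0,0,0,0],[0,0,0,0],[0,0,0,0]]]}'; python3 -c "
from workcell import *
print(finish_job())"
```

```text
time_s: 51.47
position: [0.4361, -0.4538, 0.2303]
ee_rot: [-2.413, -2.012, -0.0]
force: [-0.2, 0.1, 0.1]
opening: 0.6
grasp_force: 0.0
the job is handed in; nothing more can be done
None
```

I handed the job in at 51.5 s: the clamp is seated in both saddles of the filing rest, centred to within about 2 mm, all three bottles are upright in their original wells, and the scale and red file were not touched.

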